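# Tap the chess trophy home on its plinth

## Robot

A 7-joint arm with a two-finger parallel gripper is mounted at the origin on the work surface; the furniture and walls round the work are solid. World frame = base frame: x ahead of the robot, y to its left, z up, the work surface at z = 0. Lengths are in mm, angles in rad, forces in N, time in s.
With the tool pointing down it reaches from about 350 to 900 mm from the base axis. Payload 8.1 kg.
Tool frame: the origin (TCP) lies at the very end of the fingers, on their centre line; the grasp point (between the pads) lies 19 mm behind it; z points along the fingers, y is the direction in which the jaws open and shut (so a half turn about z gives the same grasp; the last joint's range is limited). The gripper opens to 85 mm and grips with 20 to 120 N. Pads are 22 mm wide; open, the fingers measure 114 mm over their backs; the gripper's body (76 mm by 85 mm) begins 54 mm behind the grasp point. The pads swing forward as they close: fully open they stand 13 mm farther back than shut.
Start: joints at [1.047, 0.434, 0.025, 1.573, -0.012, 1.134, -0.075], TCP at [255.286, -570.5, 231.323] pointing down, gripper open.
Joint ranges: [-2.62, 2.62], [-0.44, 2.09], [-1.27, 1.32], [0.08, 2.57], [-1.32, 4.46], [0.12, 2], [-2.74, 2.74]. Speed limits (rad/s): [2.22, 2.22, 3.01, 3.01, 3.14, 3.14, 3.14].

## Interface

Orientations are given as a rotation vector (axis times angle).
In Python, from cell import arm gives the robot as it stands. The module is installed in compiled form; this text tells all that it offers.
- The arm moves only by the tool carry_out, never from a script. Its argument "moves" is a list of rows, each a list of 5 numbers: the closure, from 0 (fully open) to 1 (shut), then the shift along the world's x, y, z in cm, then the turn about the world's z in units of 5 degrees (1.0 is 5 degrees). A call has 1 to 20 rows; each row is the pose to reach, as a shift and turn from the pose commanded when the call began; what a row does not reach only later rows make up. A row lasts 1/12 s, in which the tool goes at most 41.7 mm and 7.16 degrees, less where a joint would pass 70% of its speed; a pose out of reach is approached as far as the arm can. A call with a gripper value outside its range is refused whole. The fingers move at their own pace and stop on an object; "squeeze" is the grip in N (left out, the last holds). Time passes only in rows, so rows that repeat a pose let the fingers close. It gives the time, the measured TCP pose, the force and the opening at its end, in the units of the state.
- arm.state(): the state, without advancing time (a new reading comes with each control period).
- arm.read_camera(name): name is "scene" or "top" or "wrist"; returns the picture (420x560x3 uint8, blue, green, red); there is no depth.
- arm.get_calibration(name): a dict with "fx", "fy", "cx", "cy" (pixels), "extrinsics" (4x4, takes a point from camera to world coordinates). Camera axes: x right, y down, z forward; pixel columns grow to the right and rows downward; lengths in mm; the calibration is good to about 2 mm. A picture is of the moment at which its call begins: read the wrist's pose just before it. get_calibration takes no time and is no camera call; for the wrist camera it gives the pose at the moment of the call.
- arm.hand_in(): hands the job in, once; it reports no verdict.
Trained networks look in the newest picture that a camera, given by its name, has taken for a name from the list of things; names that differ only in an ending like _2 or _b are one class to them, and where a whole thing is asked for, a point or a joint stands for the part that bears it (a point fixed in the world has none). Each returns a list of dicts, best first, with "conf" (0 to 1); they miss things now and then, are a little off and sometimes report something else, mostly with a low value. They report only what shows in the picture. A call takes as long as a camera call. They do not tell look-alikes from the thing itself.
- arm.find_in(camera, name): "xyz" ([x, y, z] in mm, in world coordinates, good to about 4 mm: the middle of the surface that is visible of it).
- arm.regions_of(camera, name): "region" (420x560 bool, what is visible of it).
The state is a dict: "time": time; "q": joint angles; "qd": joint speeds; "tau": joint torques, N m; "eef_pos": TCP position; "tcp_rot": TCP orientation; "wrist_force": force on the tool from outside, world axes, zero at the start; "torque": the same for the moment, N m; "grip_width": opening from 0.0 (shut) to 1.0 (fully open).
Only numpy, scipy, OpenCV 4.12 (cv2) and the standard library are available. Lean on these libraries where they do the work, as an engineer would, in place of code of your own. Each camera call takes 0.05 s, during which the arm holds its last target.

## Task

The wooden chess-king trophy was put back carelessly: it stands off-centre and leaning, one side of its foot up on the rim of the round recess in its plinth. Do not pick it up or squeeze it: nudge it with light taps of a fingertip until its foot drops fully into the recess and it stands upright in the middle of the plinth, then take the hand away. Do not knock it over, leave the plinth where it stands, and do not disturb the ink bottle, the wax seal or the matchbox.

Things in the scene. Friction and masses are not known exactly. Their poses are not given: they have to be found in the camera images.
- king: Pale wooden chess king, loose, 0.16 to 0.29 kg, 124 mm tall. Origin: centre of its foot's underside; z up its axis. Foot: disc 54 mm across, plain upright edge 11 mm high; all above is narrower (43 mm at 20 mm up, stem 20-25 mm, head up to 33 mm). Starts 10 to 17 mm off the recess centre, any direction, one side of its foot on the rim, leaning 6 to 11 degrees. Pushed low it slides, high it tips.
- plinth_seat (a point): Centre of the floor of the round recess in the plinth's top, 42 mm above the desk. Recess: 59 mm across, 4 mm deep, green felt: 2.5 mm clear all round the king's foot, which drops in flat once the king is within about 2.5 mm of the centre. A finger pressed on the raised side of the foot can hold it up; it then drops when the finger backs off. z points up; yaw means nothing.
- plinth: Round dark wooden plinth with a brass band, loose on the desk, 0.75 kg. Origin: centre of its underside. 112 mm across at its foot, 97 mm at its top, 46 mm above the desk; the flat rim round the recess is 19 mm wide. A hard push on the seated king slides it along.
- ink_bottle: Bystander: dark blue square ink bottle with a black cap, 50 x 50 x 60 mm, loose. Origin: centre of its underside.
- wax_seal: Bystander: brass seal with a brown turned handle standing upright, 25 mm in diameter, 79 mm tall, loose. Origin: centre of its underside.
- matchbox: Bystander: red matchbox, 37 x 54 x 16 mm, loose. Origin: centre of its underside.
Mind the look-alikes: they are no part of the job. Leave any blue or red look-alike of the plinth alone. Of the things that look like the king, the larger one is meant.

How it is judged (in metres and radians):
At the end, for the whole second after the job is handed in: The king's foot is down in the recess (its underside less than 1.5 mm above the recess floor and within 4 mm of its centre), the king stands upright within 0.03 rad and at rest, and the plinth stands flat within 10 mm of where it stood (horizontal distance between king and plinth_seat below 0.004 m and z of king in the frame of plinth_seat below 0.0015 m and angle between king's own z axis and vertical below 0.03 rad and angle between plinth's own z axis and vertical below 0.02 rad and distance of plinth from where it was at the start of the episode below 0.01 m and linear speed of king below 0.01 m/s); the robot touches nothing.
It fails at once if the king is knocked over (leans more than 0.5 rad) (angle between king's own z axis and vertical above 0.5 rad).
It fails at once if the king is lifted off the plinth or falls off it (its foot more than 15 mm above or 10 mm below the recess floor) (z of king in the frame of plinth_seat above 0.015 m or z of king in the frame of plinth_seat below -0.01 m).
It fails at once if the king is struck or squeezed hard (more than 15 N from the fingers) (contact force between the fingers and king above 15 N).
It fails at once if the plinth is shoved more than 25 mm (distance of plinth from where it was at the start of the episode above 0.025 m).
It fails at once if a bystander is disturbed (moved more than 15 mm) (distance of any of ink_bottle, wax_seal, matchbox from where it was at the start of the episode above 0.015 m).
It also fails if it takes over 40 s, if anything falls off the work surface, if the arm or the gripper's body presses on something with over 40 N, if the wrist force passes 120 N, or if a joint passes its speed limit or range.

## Working session

There is one attempt and no reset: what is moved stays moved. The work goes in short steps, Python scripts to look and compute and a tool call to move; the robot and the scene stay as the last step left them, time stands still between calls to the robot, and variables do not carry over. Pictures are saved under pics/ and viewed, and the job is handed in when it is done.

Besides the shell and the picture viewer there is one more tool, called after ">>>" as name([rows], argument=value, ...), one row to a line, values as JSON. carry_out: Moves the arm, as the interface text tells. Its arguments: {"type":"object","properties":{"moves":{"type":"array"},"squeeze":{"type":"number"}},"required":["moves"]}

```bash
mkdir -p pics; python3 - <<'E'
from cell import arm
import cv2, numpy as np
s=arm.state(); print(s['time'],s['eef_pos'],s['tcp_rot'],s['grip_width'])
for c in ['scene','top','wrist']:
    im=arm.read_camera(c); cv2.imwrite(f'pics/{c}0.png',im)
    k=arm.get_calibration(c); print(c,k['fx'],k['cx'],k['cy'],np.round(k['extrinsics'],3).tolist())
    if c!='wrist':
        for n in ['king','plinth','ink_bottle','wax_seal','matchbox','plinth_seat']:
            print(c,n,[(np.round(d['xyz'],1).tolist(),round(d['conf'],2)) for d in arm.find_in(c,n)])
E
```

```text
0.0 [ 255.04253364 -570.01633912  230.50329604] [-3.07079735e+00 -6.55744124e-01  7.63910637e-04] 0.9985836487166829
scene 475.5740263475203 272.2200025449919 211.70129793802934 [[-0.703, -0.364, 0.611, -145.203], [-0.711, 0.345, -0.613, 723.696], [0.012, -0.865, -0.501, 631.574], [0.0, 0.0, 0.0, 1.0]]
scene king [([524.8, 210.0, 32.0], 0.89), ([526.6, 81.8, 84.5], 0.56)]
scene plinth [([341.6, 162.1, 39.4], 0.96), ([501.6, 96.2, 27.2], 0.92), ([547.9, -81.4, 37.4], 0.64)]
scene ink_bottle [([538.4, 331.6, 40.3], 0.97)]
scene wax_seal [([389.4, -250.8, 44.1], 0.6)]
scene matchbox [([697.8, -203.3, 15.4], 0.55)]
scene plinth_seat [([549.6, -80.2, 37.9], 0.94), ([343.2, 164.6, 45.4], 0.92), ([503.7, 96.2, 27.9], 0.8)]
top 426.5612431315921 275.46235722746684 210.35932648674765 [[0.024, -0.984, 0.176, 334.171], [-1.0, -0.026, -0.007, 36.815], [0.011, -0.175, -0.984, 1232.781], [0.0, 0.0, 0.0, 1.0]]
top king [([528.5, 199.7, 16.8], 0.64), ([530.9, 73.5, 76.6], 0.51)]
top plinth [([561.3, -102.4, 39.5], 0.73), ([514.0, 60.2, 45.7], 0.71), ([357.8, 144.7, 45.4], 0.56)]
top ink_bottle [([543.5, 313.8, 44.9], 0.82)]
top wax_seal []
top matchbox [([704.2, -203.0, 18.1], 0.69)]
top plinth_seat [([561.0, -102.7, 44.1], 0.96), ([355.1, 140.5, 41.8], 0.95), ([512.9, 57.8, 47.0], 0.9)]
wrist 377.70058780473556 277.8753605003511 208.7210566968237 [[0.409, -0.881, -0.237, 315.206], [-0.912, -0.395, -0.107, -544.395], [0.0, 0.26, -0.966, 373.616], [0.0, 0.0, 0.0, 1.0]]
```

View pics/scene0.png

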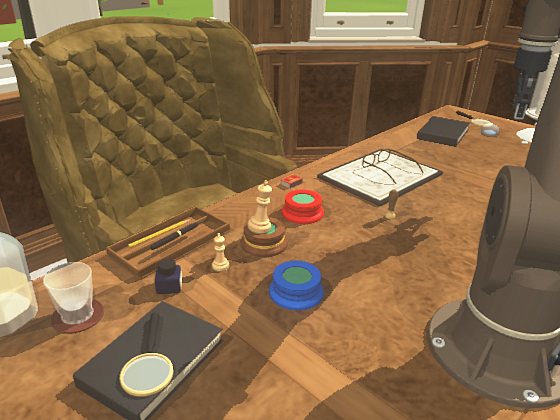

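View pics/top0.png

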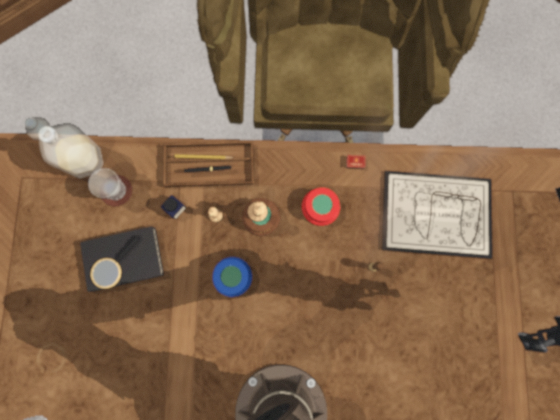

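Scene: trophy king on the dark plinth at about (263,215), decoy king at (219,253), blue and red decoy plinths; top: king at (260,213). Zooming in.

```bash
python3 - <<'E'
import cv2, numpy as np
a=cv2.imread('pics/scene0.png')[165:265,210:320]; b=cv2.imread('pics/top0.png')[170:260,205:305]
a=cv2.resize(a,(440,400),interpolation=3)
b=cv2.resize(b,(350,315),interpolation=3)
c=np.zeros((400,800,3),np.uint8); c[:,:440]=a; c[:315,450:]=b
cv2.imwrite('pics/z0.png',c)
E
```

```text
(no output)
```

View pics/z0.png

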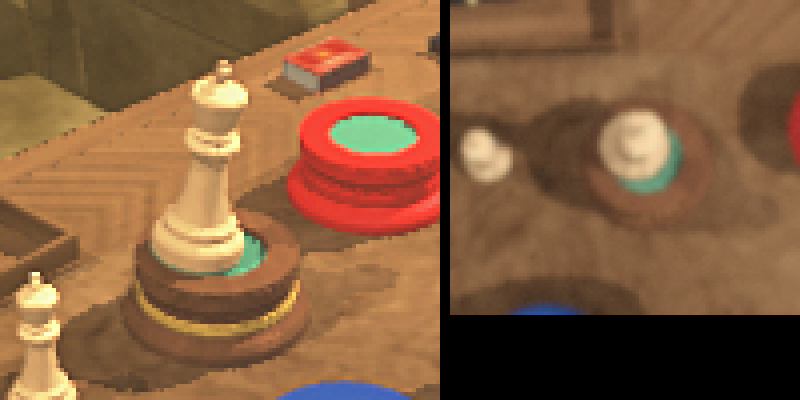

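King is offset toward +x,+y (scene-left, top up-left), raised on that side and leaning back over the recess. I'll go to a vantage beyond it, with the gripper open and jaw axis along the push line, so that one finger's back can do the pushing.

>>> carry_out([
  [0, 1.65, 3.5, 0.5, 1.1],
  [0, 3.3, 7, 1, 2.2],
  [0, 4.95, 10.5, 1.5, 3.3],
  [0, 6.6, 14, 2, 4.4],
  [0, 8.25, 17.5, 2.5, 5.5],
  [0, 9.9, 21, 3, 6.6],
  [0, 11.5, 24.5, 3.5, 7.7],
  [0, 13.2, 28, 4, 8.8],
  [0, 14.8, 31.5, 4, 9.9],
  [0, 16.5, 35, 4, 11],
  [0, 18.1, 38.5, 4, 12.1],
  [0, 19.8, 42, 4, 13.2],
  [0, 21.4, 45.5, 4, 14.3],
  [0, 23.1, 49, 4, 15.4],
  [0, 24.7, 52.5, 4, 16.5],
  [0, 26.4, 56, 4, 17.6],
  [0, 28, 59.5, 4, 18.7],
  [0, 29.7, 63, 4, 19.8],
  [0, 31.3, 66.5, 4, 21],
  [0, 33, 70, 4, 22.2],
])

```text
time: 2.42
eef_pos: [585.8, 131.2, 271.5]
tcp_rot: [1.193, 2.906, 0.0]
wrist_force: [0.8, -0.3, 1.0]
grip_width: 1.0
```

```bash
python3 - <<'E'
from cell import arm
import cv2, numpy as np
s=arm.state(); print(s['time'],s['eef_pos'],s['tcp_rot'],s['q'],s['wrist_force'])
for c in ['wrist','scene']:
    k=arm.get_calibration(c); im=arm.read_camera(c); cv2.imwrite(f'pics/{c}1.png',im); print(np.round(k['extrinsics'],3).tolist())
E
```

```text
2.4167 [585.81115226 131.15636726 271.46549285] [1.19284733e+00 2.90591631e+00 7.35060776e-05] [ 0.13524667  0.44543247 -0.65047327  1.53739349  0.27853443  1.2526731
  0.23613372] [ 0.83380103 -0.27683952  0.9579395 ]
[[0.702, 0.688, 0.186, 539.087], [0.712, -0.678, -0.183, 176.545], [-0.0, 0.261, -0.965, 413.721], [0.0, 0.0, 0.0, 1.0]]
[[-0.703, -0.364, 0.611, -145.203], [-0.711, 0.345, -0.613, 723.696], [0.012, -0.865, -0.501, 631.574], [0.0, 0.0, 0.0, 1.0]]
```

View pics/wrist1.png

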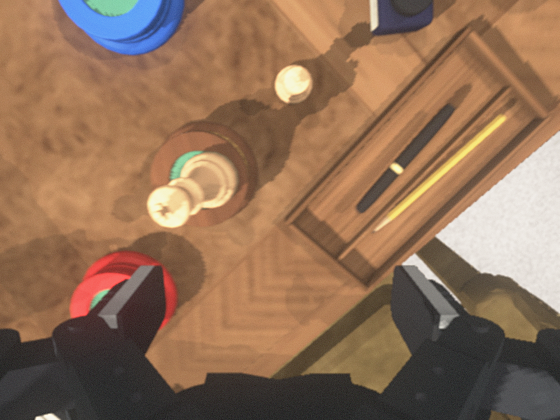

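```bash
cat > h.py <<'E'
import numpy as np, cv2
def proj(k,P):
    E=np.linalg.inv(np.array(k['extrinsics'])); p=np.asarray(P)@E[:3,:3].T+E[:3,3]
    return np.c_[k['fx']*p[:,0]/p[:,2]+k['cx'],k['fy']*p[:,1]/p[:,2]+k['cy']]
def back(k,uv,z):
    E=np.array(k['extrinsics']); d=E[:3,:3]@np.array([(uv[0]-k['cx'])/k['fx'],(uv[1]-k['cy'])/k['fy'],1.])
    return E[:3,3]+d*(z-E[2,3])/d[2]
def circ(c,r,ax=(0,0,1),n=60):
    ax=np.array(ax,float);ax/=np.linalg.norm(ax);u=np.cross(ax,[0.3,1,0]);u/=np.linalg.norm(u);v=np.cross(ax,u)
    t=np.linspace(0,2*np.pi,n);return np.array(c)+r*(np.outer(np.cos(t),u)+np.outer(np.sin(t),v))
E
cat > ov.py <<'E'
import sys,cv2,numpy as np
from cell import arm
from h import *
def overlay(k,im,box,S,pl,kg,tilt,out):
    # pl: plinth xy, kg: foot centre xyz, tilt vec (leaning dir xy rad)
    x0,y0,x1,y1=box
    c=cv2.resize(im[y0:y1,x0:x1],None,fx=S,fy=S,interpolation=3); raw=c.copy()
    ax=np.array([tilt[0],tilt[1],1.]);ax/=np.linalg.norm(ax)
    kg=np.array(kg,float)
    for P,col in [(circ([*pl,46],48.5),(255,255,0)),(circ([*pl,46],29.5),(0,255,0)),(circ([*pl,0],56),(255,0,0)),
                  (circ(kg,27,ax),(0,0,255)),(circ(kg+11*ax,27,ax),(0,128,255)),(np.array([kg,kg+124*ax]),(255,0,255))]:
        uv=(proj(k,P)-[x0,y0]+.5)*S-.5
        cv2.polylines(c,[np.round(uv).astype(int)],False,col,1)
    cv2.imwrite(out,np.hstack([raw,c]))
E
python3 - <<'E'
from cell import arm
import cv2,numpy as np
from h import *
from ov import overlay
k=arm.get_calibration('wrist'); im=cv2.imread('pics/wrist1.png')
arm.read_camera('wrist')
for n in ['plinth','king']:
    for d in arm.regions_of('wrist',n):
        ys,xs=np.where(d['region']); print(n,d['conf'],xs.min(),xs.max(),ys.min(),ys.max())
pl=back(k,(203,173),40)[:2]; print(pl)
kg=[pl[0]+9,pl[1]+7,46]; 
overlay(k,im,(140,110,270,240),3,pl,kg,(-.1,-.1),'pics/o1.png')
E
```

```text
plinth 0.85 144 251 126 230
plinth 0.78 52 179 0 58
plinth 0.65 63 169 253 320
king 0.84 270 305 71 108
king 0.73 141 230 156 232
[532.38509365  84.96874125]
```

View pics/o1.png

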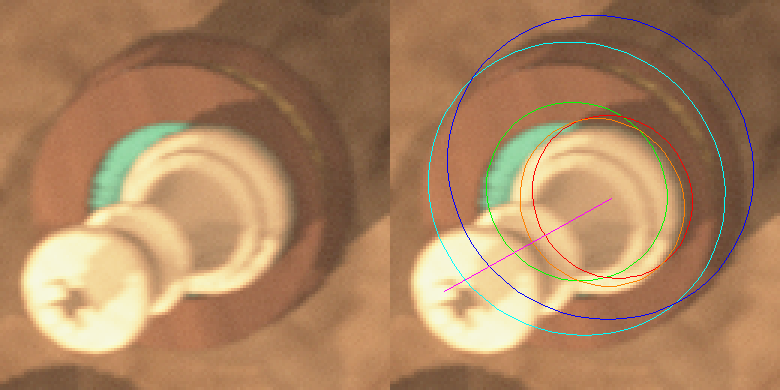

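```bash
python3 - <<'E'
from cell import arm
import cv2,numpy as np
from h import *
from ov import overlay
k=arm.get_calibration('wrist'); im=cv2.imread('pics/wrist1.png')
pl=back(k,(200.5,179.3),40)[:2]; print(pl)
ex=np.array([.702,.712]); ey=np.array([.71,-.70])
for i,(a,b,th) in enumerate([(11,0,.13)]):
    d=ex*a+ey*b; kg=[*(pl+d),46.0]; print(d)
    overlay(k,im,(140,110,270,240),3,pl,kg,-d/np.linalg.norm(d)*th,'pics/o2.png')
E
```

```text
[533.44023906  70.24110838]
[7.722 7.832]
```

View pics/o2.png

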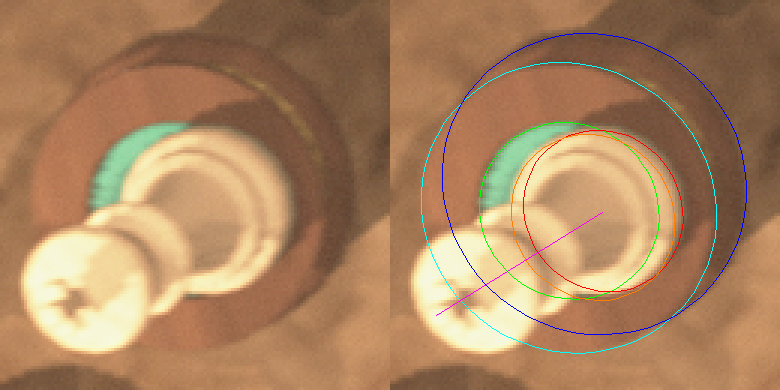

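```bash
python3 - <<'E'
from cell import arm
import cv2,numpy as np
from h import *
from ov import overlay
s=arm.state();print(s['time'],s['eef_pos'],s['qd'].round(3))
k=arm.get_calibration('wrist'); im=arm.read_camera('wrist'); cv2.imwrite('pics/wrist2.png',im)
print(np.round(k['extrinsics'],3).tolist())
uv=(201,177.5)
pl=back(k,uv,46)[:2]; print(pl, proj(k,[[*pl,46]]))
ex=np.array([.702,.712]); ey=np.array([.71,-.70])
d=ex*13+ey*1
kg=[*(pl+d),45.5]; print(d)
overlay(k,im,(140,110,270,240),3,pl,kg,-d/np.linalg.norm(d)*.13,'pics/o3.png')
E
```

```text
2.6667 [585.17429459 129.17780329 270.9611124 ] [ 0.023 -0.016  0.016  0.012  0.     0.     0.001]
[[0.706, 0.684, 0.184, 538.834], [0.709, -0.681, -0.184, 174.877], [-0.001, 0.26, -0.966, 413.246], [0.0, 0.0, 0.0, 1.0]]
[532.66726813  73.60952973] [[201.  177.5]]
[9.836 8.556]
```

View pics/o3.png

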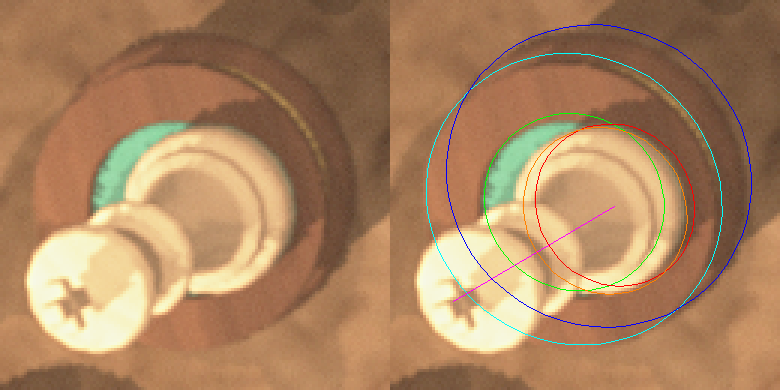

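Picture: recess centre ≈ (201,180), foot centre ≈ (210,180): king ~11 mm off along image +x (world (0.71,0.71)), almost nothing across; the jaw axis already lies along this. Pad gap in the image confirms open tips sit ~13 mm above TCP. Go down behind the raised side, clear of it.

>>> carry_out([
  [0, 1.7, 1.4, 0, 0],
  [0, 3.4, 2.8, 0, 0],
  [0, 3.4, 2.8, -3, 0],
  [0, 3.4, 2.8, -6, 0],
  [0, 3.4, 2.8, -9, 0],
  [0, 3.4, 2.8, -12, 0],
  [0, 3.4, 2.8, -15, 0],
  [0, 3.4, 2.8, -18, 0],
  [0, 3.4, 2.8, -20, 0],
  [0, 3.4, 2.8, -21.5, 0],
  [0, 3.4, 2.8, -22, 0],
  [0, 3.4, 2.8, -22, 0],
  [0, 3.4, 2.8, -22, 0],
])

```text
time: 3.8
eef_pos: [619.8, 156.7, 52.2]
tcp_rot: [1.201, 2.902, 0.0]
wrist_force: [-0.2, 1.1, 0.3]
grip_width: 1.004
```

```bash
cat > look.py <<'E'
import sys
from cell import arm
import cv2,numpy as np
from h import *
t=sys.argv[1]
s=arm.state();print(s['time'],s['eef_pos'],s['wrist_force'].round(2))
k=arm.get_calibration('wrist'); w=arm.read_camera('wrist'); cv2.imwrite(f'pics/w{t}.png',w); np.save(f'pics/kw{t}.npy',k['extrinsics'])
c=arm.read_camera('scene'); cv2.imwrite(f'pics/s{t}.png',c)
a=cv2.resize(c[150:270,190:330],(420,360),interpolation=3)
b=cv2.resize(w,(373,280))
o=np.zeros((360,800,3),np.uint8);o[:,:420]=a;o[:280,425:798]=b
cv2.imwrite(f'pics/l{t}.png',o)
E
python3 look.py 3
```

```text
3.8 [619.80373534 156.69630293  52.23101659] [-0.17  1.14  0.25]
```

View pics/l3.png

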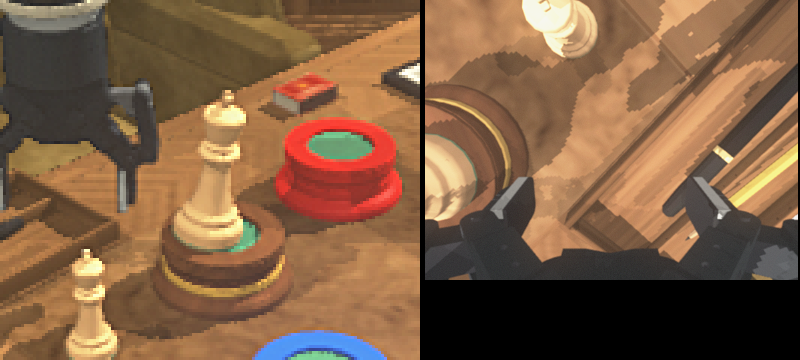

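```bash
python3 - <<'E'
from cell import arm
import cv2,numpy as np
from h import *
k=arm.get_calibration('scene'); c=cv2.imread('pics/s3.png')
x0,y0,S=180,130,6
o=cv2.resize(c[130:230,170:300][:, 10:],None,fx=S,fy=S,interpolation=3)
T=np.array([619.8,156.7,0]); e=np.array([-.706,-.709,0])
for a,col in [(38,(255,255,255)),(42.5,(0,255,255)),(50,(0,255,0)),(57,(0,0,255)),(76,(255,0,255)),(122,(255,0,0))]:
    uv=(proj(k,[T+a*e+[0,0,z] for z in (45,200)])-[x0,y0]+.5)*S
    cv2.line(o,*[tuple(int(v) for v in p) for p in uv],col,1)
for z in (65,85,105,125,145,165):
    uv=(proj(k,[T+a*e+[0,0,z] for a in (30,90)])-[x0,y0]+.5)*S
    cv2.line(o,*[tuple(int(v) for v in p) for p in uv],(200,200,0),1); print(z,uv[0])
cv2.imwrite('pics/prof.png',o); print(o.shape)
E
```

```text
65 [266.97710612 537.64543611]
85 [264.95803506 492.69663677]
105 [262.9014714  446.91317251]
125 [260.80636102 400.27157682]
145 [258.67160995 352.74749518]
165 [256.49608239 304.31564266]
(600, 720, 3)
```

View pics/prof.png

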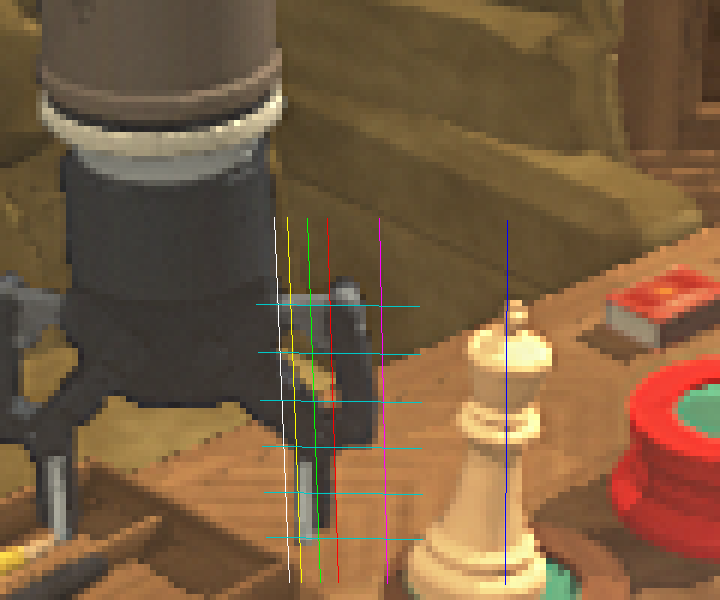

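The side view shows a knuckle protruding ~20 mm beyond the fingertip's back from 40 mm above the tip: it would hit the king's stem. So I'll instead push with the outer corner of the fingertip, gripper turned about 112°, which keeps body and knuckle clear.

>>> carry_out([
  [0, 0, 0, 3.5, 0],
  [0, 0, 0, 7, 0],
  [0, 0, 0, 10.5, 0],
  [0, 0, 0, 14, 0],
  [0, 0.1, -0.3, 15, 1.4],
  [0, 0.2, -0.7, 15, 2.8],
  [0, 0.3, -1.0, 15, 4.2],
  [0, 0.4, -1.4, 15, 5.6],
  [0, 0.4, -1.7, 15, 7],
  [0, 0.5, -2.0, 15, 8.4],
  [0, 0.6, -2.4, 15, 9.8],
  [0, 0.6, -2.7, 15, 11.2],
  [0, 0.7, -3.1, 15, 12.6],
  [0, 0.8, -3.4, 15, 14],
  [0, 0.8, -3.8, 15, 15.4],
  [0, 0.9, -4.1, 15, 16.8],
  [0, 1.0, -4.5, 15, 18.2],
  [0, 1.0, -4.8, 15, 19.6],
  [0, 1.1, -5.1, 15, 21],
  [0, 1.2, -5.4, 15, 22.4],
])

```text
time: 5.57
eef_pos: [631.7, 103.1, 202.7]
tcp_rot: [-1.743, 2.612, -0.002]
wrist_force: [0.7, 0.1, 0.1]
grip_width: 1.001
```

>>> carry_out([
  [0, 0, 0, 0, 0],
  [0, 0, 0, 0, 0],
  [0, 0, 0, 0, 0],
])

```text
time: 5.82
eef_pos: [631.4, 103.7, 202.0]
tcp_rot: [-1.73, 2.621, -0.0]
wrist_force: [-0.3, -0.1, -0.2]
grip_width: 1.0
```

```bash
python3 look.py 4
```

```text
5.8167 [631.36315593 103.68165033 201.97588714] [-0.28 -0.05 -0.22]
```

View pics/w4.png

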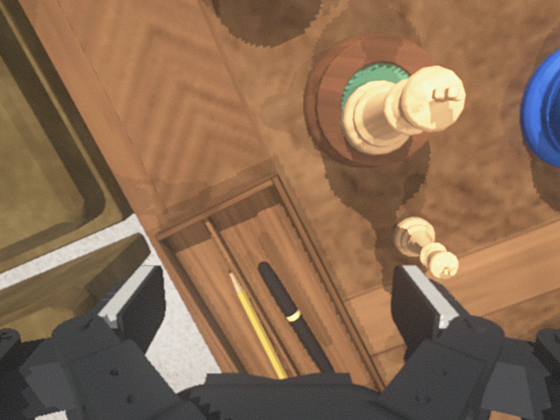

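Picture: plinth at ~(372,100), recess crescent at (370,85), foot at ~(375,118); settled view good for a refit.

```bash
python3 - <<'E'
from cell import arm
import cv2,numpy as np
from h import *
from ov import overlay
k=dict(arm.get_calibration('wrist')); k['extrinsics']=np.load('pics/kw4.npy'); im=cv2.imread('pics/w4.png')
pl=np.array([534.6,71.7]); d=np.array([.706,.709])*11.5
overlay(k,im,(300,30,470,180),2.3,pl,[*(pl+d),45.8],-d/np.linalg.norm(d)*.13,'pics/o4.png')
E
```

```text
(no output)
```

View pics/o4.png

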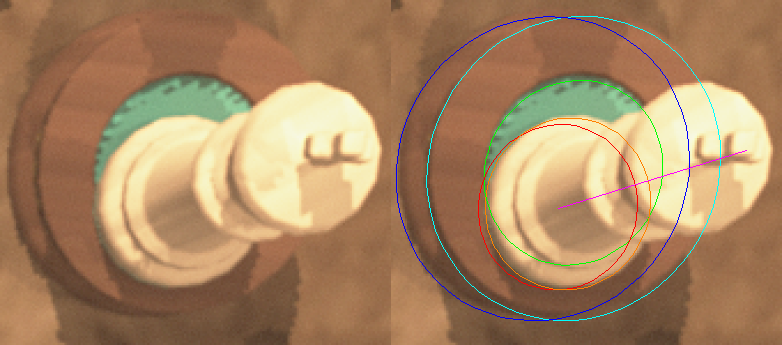

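```bash
python3 - <<'E'
from cell import arm
import cv2,numpy as np
from h import *
k=dict(arm.get_calibration('wrist')); k['extrinsics']=np.load('pics/kw4.npy'); im=cv2.imread('pics/w4.png')
T=np.array([631.36,103.68,202.0]); f=np.radians(246.9); X=np.array([np.cos(f),np.sin(f),0]);Y=np.array([np.sin(f),-np.cos(f),0])
S=4;x0,y0=360,230
c=cv2.resize(im[230:370,360:540],None,fx=S,fy=S,interpolation=3)
for y in range(36,80,6):
    for x in (-12,0,12):
        p=(proj(k,[T+x*X+y*Y+[0,0,13]])[0]-[x0,y0]+.5)*S
        cv2.circle(c,tuple(int(v) for v in p),3,(0,255,0) if y!=54 else (0,0,255),-1)
cv2.imwrite('pics/f4.png',c)
E
```

```text
(no output)
```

View pics/f4.png

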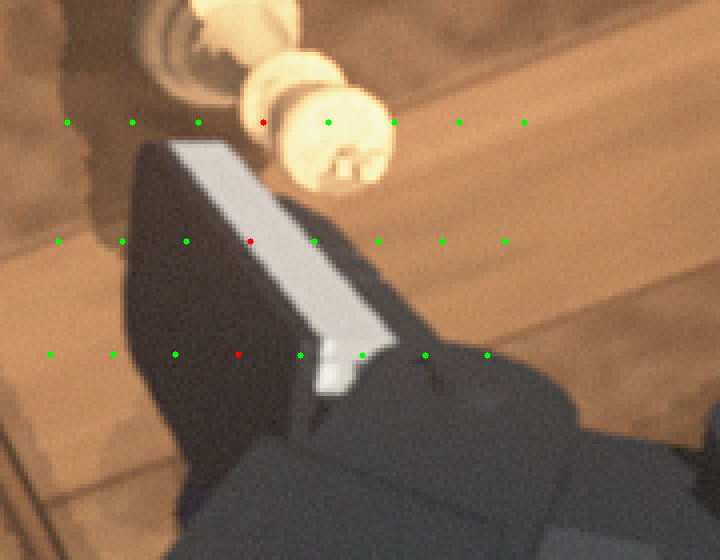

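Tip outer corner is at about (10, 52) mm in the tool frame. Descending ~15 mm clear of the foot with tip at z≈51.

>>> carry_out([
  [0, -0.5, -0.2, -3, 0],
  [0, -1.0, -0.5, -6, 0],
  [0, -1.0, -0.5, -9, 0],
  [0, -1.0, -0.5, -12, 0],
  [0, -1.0, -0.5, -14, 0],
  [0, -1.0, -0.5, -15.5, 0],
  [0, -1.0, -0.5, -16.4, 0],
  [0, -1.0, -0.5, -16.4, 0],
  [0, -1.0, -0.5, -16.4, 0],
])

```text
time: 6.67
eef_pos: [621.6, 99.0, 38.0]
tcp_rot: [-1.736, 2.618, 0.0]
wrist_force: [-0.8, -0.2, 0.4]
grip_width: 1.002
```

```bash
python3 look.py 5
```

```text
6.6667 [621.62645829  98.97920879  37.99435603] [-0.75 -0.16  0.38]
```

View pics/l5.png

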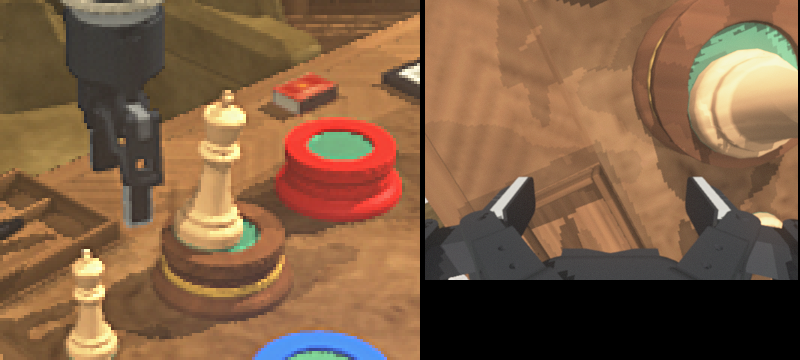

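View pics/w5.png

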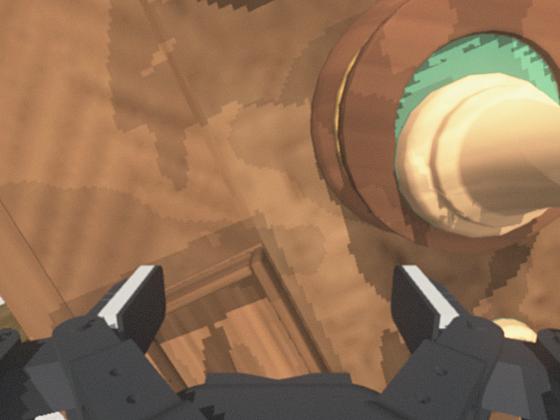

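```bash
cat > fit.py <<'E'
import sys,cv2,numpy as np
from cell import arm
from h import *
from ov import overlay
t=sys.argv[1]; px,py,dx,dy,z,tx,ty=map(float,sys.argv[2:9]); box=tuple(map(int,sys.argv[9].split(',')))
k=dict(arm.get_calibration('wrist')); k['extrinsics']=np.load(f'pics/kw{t}.npy'); im=cv2.imread(f'pics/w{t}.png')
overlay(k,im,box,float(sys.argv[10]),(px,py),(px+dx,py+dy,z),(tx,ty),sys.argv[11])
E
python3 fit.py 5 533.2 70.5 7.2 8.5 45.8 -.07 -.075 300,0,560,280 1.5 pics/o5.png
```

```text
(no output)
```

View pics/o5.png

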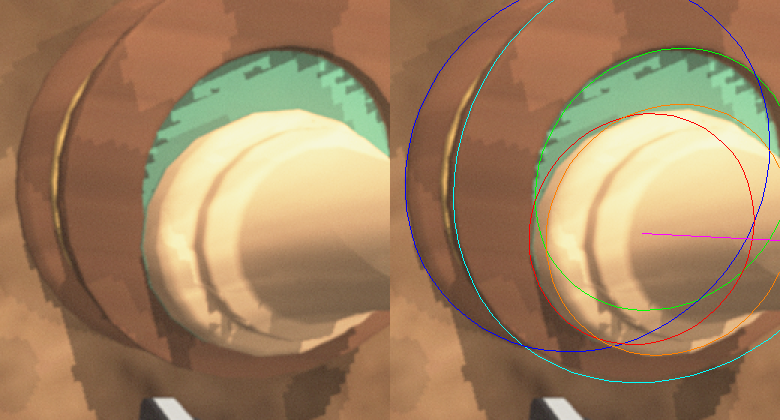

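Overlay matches the plinth; king offset is about (6.8, 9) mm, so push direction ≈ 232°. Realign the corner with that line, turn 8° for clearance, and approach.

>>> carry_out([
  [0, -0.2, 0.5, 0, 0.8],
  [0, -0.35, 0.95, 0, 1.6],
  [0, -0.35, 0.95, 0, 1.6],
  [0, -0.5, 0.75, 0, 1.6],
  [0, -0.65, 0.55, 0, 1.6],
  [0, -0.8, 0.35, 0, 1.6],
  [0, -0.9, 0.25, 0, 1.6],
  [0, -0.95, 0.15, 0, 1.6],
  [0, -0.95, 0.15, 0, 1.6],
  [0, -0.95, 0.15, 0, 1.6],
])

```text
time: 7.6
eef_pos: [611.8, 99.8, 37.3]
tcp_rot: [1.914, -2.491, 0.0]
wrist_force: [-0.3, 0.7, -0.7]
grip_width: 0.997
```

```bash
python3 look.py 6;python3 fit.py 6 533.2 70.5 6.8 9 45.8 -.07 -.075 300,0,560,280 1.5 pics/o6.png
```

```text
7.6 [611.81924752  99.82079804  37.3285164 ] [-0.32  0.67 -0.72]
```

View pics/o6.png

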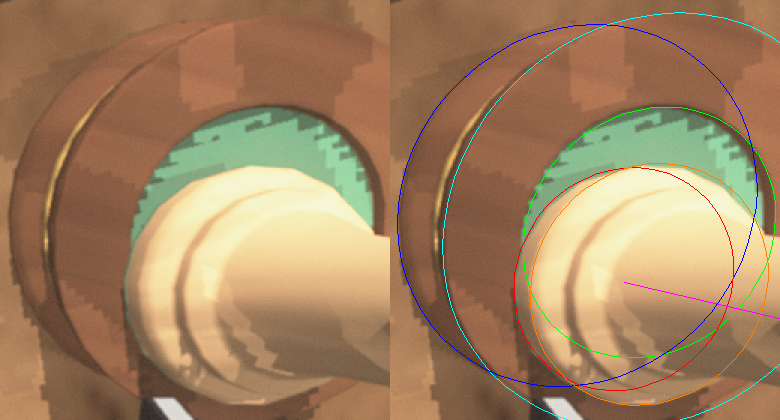

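View pics/l6.png

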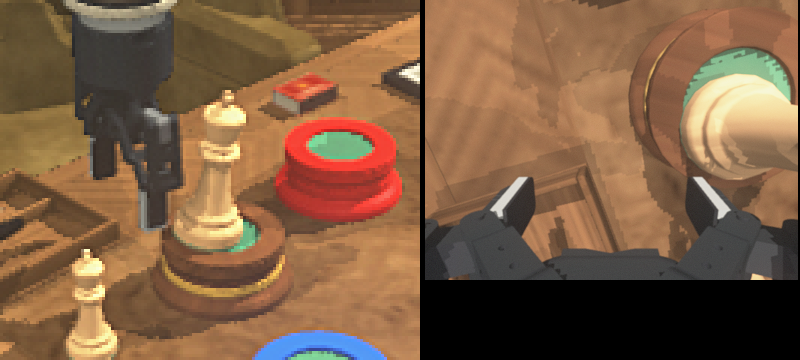

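Corner is about 1–2 mm from the foot. Gentle push of ~7 mm.

>>> carry_out([
  [0, -0.06, -0.08, 0, 0],
  [0, -0.12, -0.16, 0, 0],
  [0, -0.18, -0.24, 0, 0],
  [0, -0.24, -0.32, 0, 0],
  [0, -0.3, -0.4, 0, 0],
  [0, -0.36, -0.48, 0, 0],
  [0, -0.42, -0.56, 0, 0],
  [0, -0.42, -0.56, 0, 0],
])

```text
time: 8.37
eef_pos: [607.5, 94.2, 37.3]
tcp_rot: [1.915, -2.491, -0.0]
wrist_force: [0.6, 1.4, -0.5]
grip_width: 1.001
```

```bash
python3 look.py 7;python3 fit.py 7 533.2 70.5 3.5 4.5 44.5 -.07 -.075 300,0,560,300 1.4 pics/o7.png
```

```text
8.3667 [607.51065857  94.21341239  37.30130476] [ 0.59  1.43 -0.54]
```

View pics/o7.png

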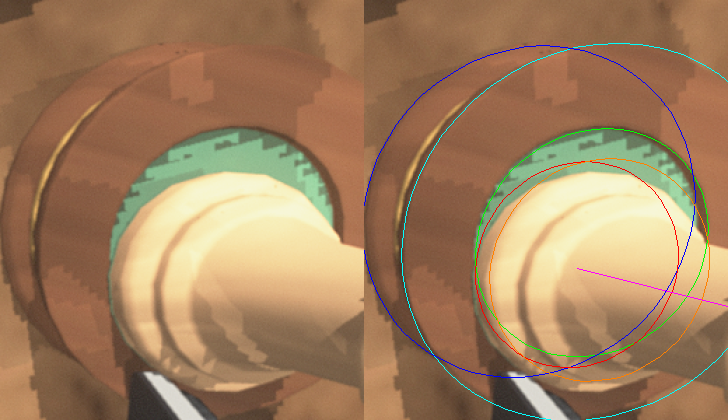

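View pics/l7.png

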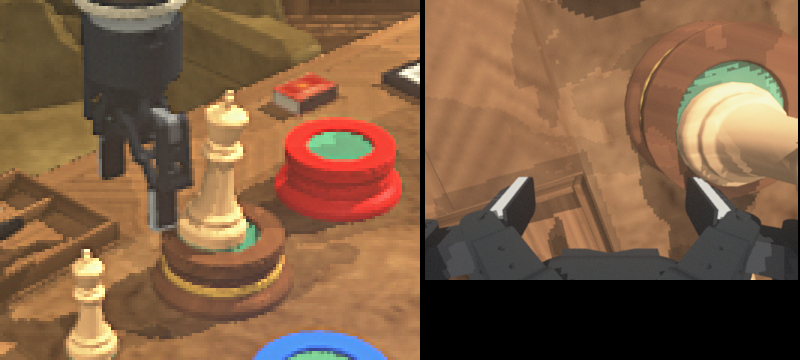

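King moved, plinth did not; remaining offset ≈ (4.2, 7.2) mm (more toward +y). Back off, re-aim the corner to the 60° bearing, turn 6° more, push ~5 mm.

>>> carry_out([
  [0, 0.1, 0.6, 0, 0],
  [0, 0.1, 1.3, 0, 0],
  [0, -0.1, 1.3, 0, 0.6],
  [0, -0.2, 1.2, 0, 1.2],
  [0, -0.2, 1.2, 0, 1.2],
  [0, -0.25, 1.1, 0, 1.2],
  [0, -0.3, 1.0, 0, 1.2],
  [0, -0.35, 0.9, 0, 1.2],
  [0, -0.4, 0.82, 0, 1.2],
  [0, -0.45, 0.74, 0, 1.2],
  [0, -0.5, 0.65, 0, 1.2],
  [0, -0.55, 0.57, 0, 1.2],
  [0, -0.6, 0.48, 0, 1.2],
  [0, -0.6, 0.48, 0, 1.2],
])

```text
time: 9.63
eef_pos: [601.5, 99.0, 37.3]
tcp_rot: [2.042, -2.387, 0.0]
wrist_force: [1.0, 1.0, -0.2]
grip_width: 1.001
```

```bash
python3 look.py 8;python3 fit.py 8 533.2 70.5 2 3.5 43.5 -.04 -.05 280,0,560,300 1.4 pics/o8.png
```

```text
9.6333 [601.51616334  98.96088832  37.29007331] [ 1.03  0.98 -0.18]
```

View pics/o8.png

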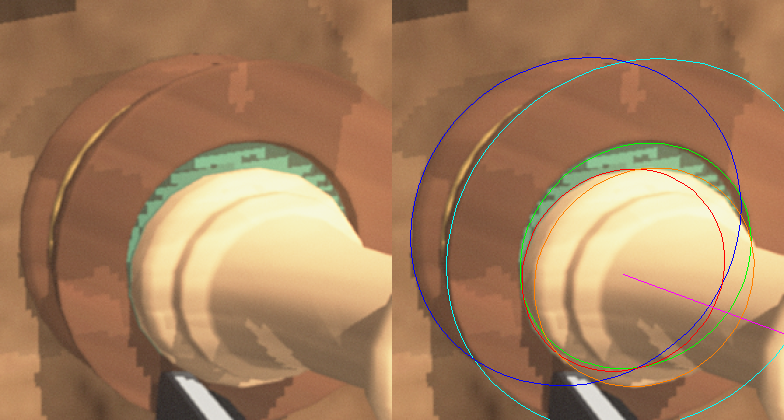

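View pics/l8.png

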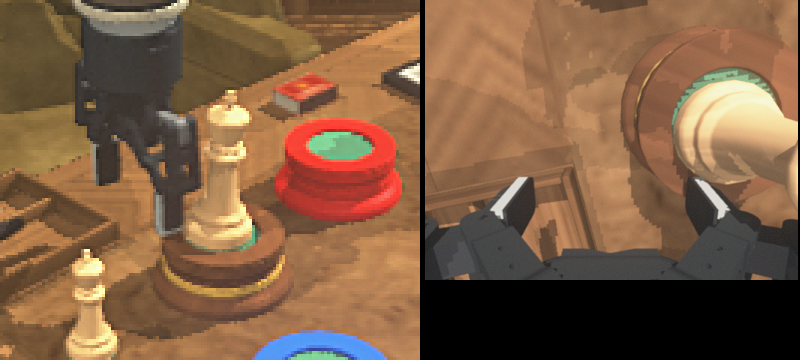

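Fit is good: offset now ≈ (2, 3.5) mm. Push 3 mm more, then back off.

>>> carry_out([
  [0, -0.05, -0.08, 0, 0],
  [0, -0.1, -0.17, 0, 0],
  [0, -0.15, -0.26, 0, 0],
  [0, -0.15, -0.26, 0, 0],
  [0, -0.1, -0.15, 0, 0],
  [0, 0, 0.1, 0, 0],
  [0, 0.2, 0.5, 0, 0],
  [0, 0.3, 0.8, 0, 0],
  [0, 0.3, 0.8, 0, 0],
  [0, 0.3, 0.8, 0, 0],
])

```text
time: 10.57
eef_pos: [604.6, 107.7, 37.3]
tcp_rot: [-2.043, 2.386, 0.0]
wrist_force: [-0.9, -0.3, 1.0]
grip_width: 1.003
```

```bash
python3 look.py 9;python3 fit.py 9 533.2 70.5 0.5 0.9 42 0 0 280,0,560,300 1.4 pics/o9.png
```

```text
10.5667 [604.58309374 107.73836373  37.32455908] [-0.89 -0.33  1.04]
```

View pics/o9.png

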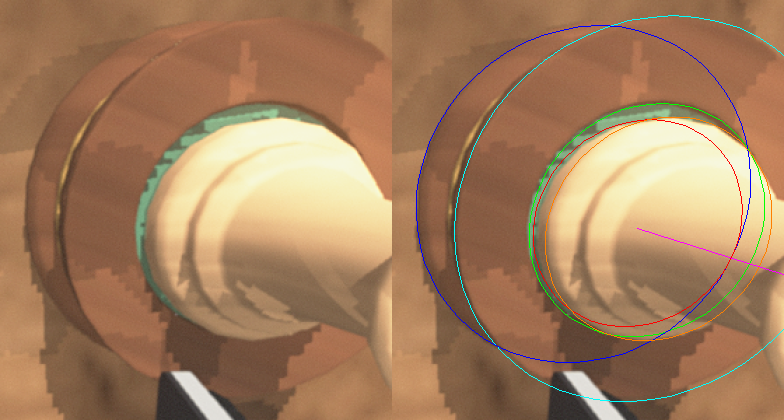

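View pics/l9.png

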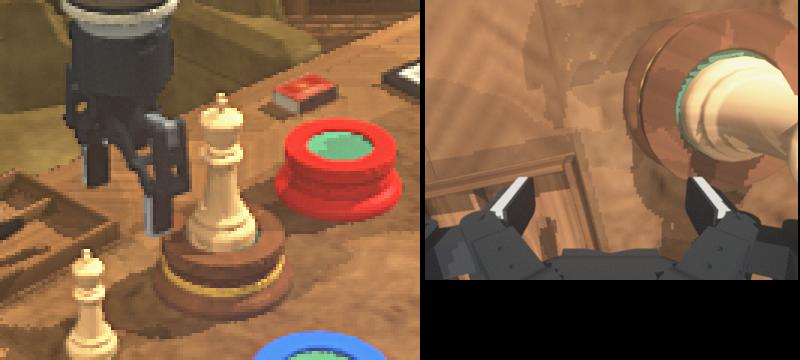

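Looks dropped in: foot edge within the recess, felt ring visible at left/top. Withdraw and check from above.

>>> carry_out([
  [0, 0.5, 1, 0, 0],
  [0, 1, 2, 0, 0],
  [0, 1.5, 3, 0.5, 0],
  [0, 2, 3, 3, 0],
  [0, 2, 3, 6, 0],
  [0, 2, 3, 9, 0],
  [0, 2, 3, 12, 0],
  [0, 2, 3, 15, 0],
  [0, 2, 2, 17, 0],
  [0, 2, 1, 18, 0],
  [0, 2, 1, 18, 0],
  [0, 2, 1, 18, 0],
  [0, 2, 1, 18, 0],
  [0, 2, 1, 18, 0],
])

```text
time: 11.83
eef_pos: [623.9, 117.3, 215.7]
tcp_rot: [2.042, -2.385, -0.002]
wrist_force: [0.6, -0.0, -0.6]
grip_width: 1.004
```

```bash
python3 look.py 10;python3 fit.py 10 533.2 70.5 0 0.0 42 0 0 290,20,470,190 2.1 pics/o10.png
python3 - <<'E'
from cell import arm
import cv2
from ov import overlay
k=arm.get_calibration('scene'); im=cv2.imread('pics/s10.png')
overlay(k,im,(220,170,310,260),4.3,(533.2,70.5),(533.2,70.5,42),(0,0),'pics/os10.png')
E
```

```text
11.8333 [623.93698635 117.33022439 215.69715485] [ 0.59 -0.01 -0.62]
```

View pics/o10.png

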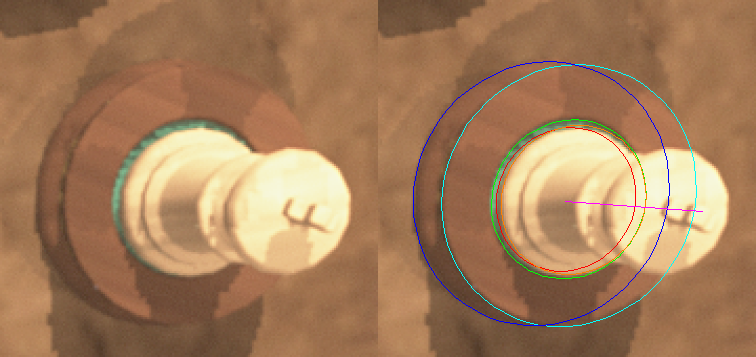

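View pics/os10.png

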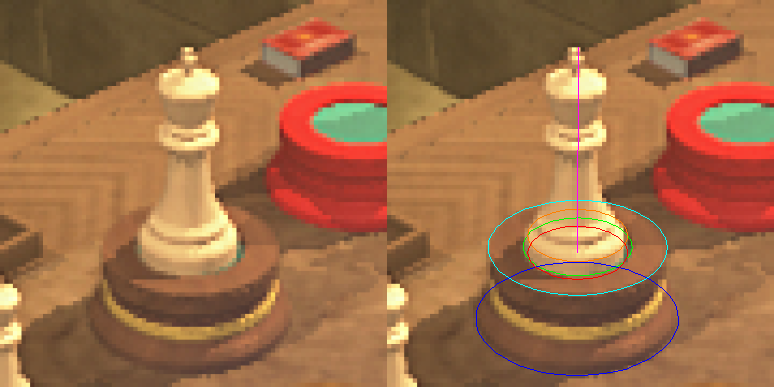

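From here it looks upright and centred within ~1–2 mm, but the far side is hidden. View from the opposite side, passing high over.

>>> carry_out([
  [0, 0, 0, 2, 0],
  [0, -2, 0.3, 3, 0],
  [0, -4, 0.6, 3, 0],
  [0, -6, 0.9, 3, 0],
  [0, -8, 1.2, 3, 0],
  [0, -10, 1.5, 3, 0],
  [0, -12, 1.7, 3, 0],
  [0, -13, 1.7, 3, 0],
  [0, -13, 1.7, 3, 0],
  [0, -13, 1.7, 3, 0],
  [0, -13, 1.7, 3, 0],
])

```text
time: 12.85
eef_pos: [495.7, 133.8, 247.2]
tcp_rot: [-2.041, 2.388, -0.0]
wrist_force: [-0.5, 0.2, 0.9]
grip_width: 0.996
```

```bash
python3 look.py 11;python3 fit.py 11 533.2 70.5 0 0.0 42 0 0 100,20,280,200 2.1 pics/o11.png
```

```text
12.85 [495.69676608 133.76334029 247.24233243] [-0.47  0.19  0.86]
```

View pics/o11.png

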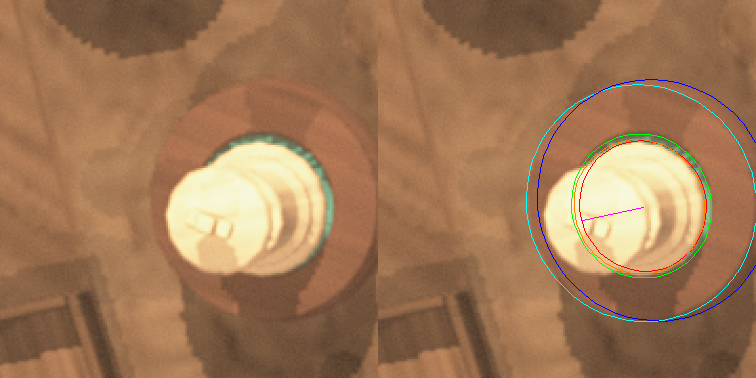

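View pics/w11.png

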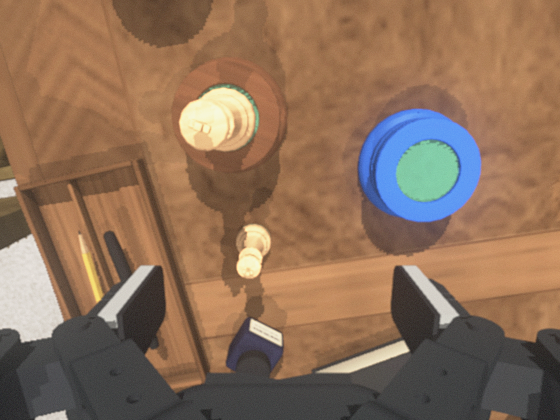

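Seen from both sides the foot lies flat in the recess. The head lines up in both views, with no tilt and only ~1–1.5 mm offset toward +y. The plinth outline is unmoved. Handing in.

```bash
python3 -c "
from cell import arm
print(arm.hand_in())"
```

```text
the job is handed in; nothing more can be done
None
```

I nudged the king into the recess with three light pushes (about 4, 4 and 3 mm). I pushed low on the raised side of the foot with one fingertip corner, then took the hand well clear and handed the job in at about 13 s.

**First plan changed:** I had meant to push with the back of the finger. A side view showed a knuckle there would have hit the king's stem, so I turned the gripper and used the corner.

**Last checks:**
- **King:** wrist views from both sides show the foot down in the recess, with a ring of felt visible on the two sides along x. It sits about 1–1.5 mm off centre toward +y, and the felt gap on that side was not visible in either view.
- **Upright:** the scene view and the two wrist views agree that it stands upright. In both wrist views the model's tip fell about 5–10 pixels beyond the real one. The error pointed outward both times, so I put it down to height or calibration rather than lean.
- **Plinth:** its outline matches where it stood at the start, within about 1 mm.
- **Bystanders:** the hand went near none of them and nothing showed them moved, but I did not measure their positions again at the end.
- **Forces:** wrist force readings taken after each move never exceeded about 2 N.

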